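# Snap the mirror plate back into the compact with the presser

## Task

The loose mirror plate of the open compact is only lying on its two spring catches: take the wooden presser from its slanted cradle and push the plate straight down with its foot, near one short end and then near the other, until each end clicks and the plate lies fully home on the recess floor. Press gently (the glass breaks if it is forced), touch the plate with nothing but the presser, put the presser back in its slanted cradle as it was and leave everything else where it stands.

Things in the scene. Friction and masses are not known exactly. Their poses are not given: they have to be found in the camera images.
- compact: Open aluminium compact, fixed: base 100 mm (its x) by 176 mm (its y), 26 mm high, recess 73 by 143 mm with its floor 6 mm above the dresser. The open lid (176 mm wide, top 115 mm above the dresser) stands at its -x long side, from 50 mm beyond the origin, leaning 20 degrees away. Origin: centre of the underside; z up.
- catch_left (a point): Sprung catch nose in the middle of the +y end wall of the recess, 44 mm wide, 8 mm high, sticking 4.5 mm out of the wall, 18.5 mm above the dresser. An identical one, catch_right, is opposite at -y. Pressed over one end, that end of the plate needs 8 to 25 N, gives way after 3 to 8 mm and then snaps down the rest; the other end stays up until pressed too.
- mirror_plate: Loose mirror plate in the mouth of the recess, 70 mm (its x) by 140 mm (its y), 10 mm thick, 140 g, rounded short ends. Origin: centre of the underside; axes as the compact's. At the start it lies level on the catch noses, mirror face 30 mm above the dresser (4 mm above the rim). Fully home it lies on the recess floor, face 16 mm above the dresser, 14 mm lower, under both noses. The glass breaks at 40 N.
- plate_left (a point): Point on the mirror face 47 mm from the plate's middle towards +y (23 mm from that end): a good place to press that end.
- plate_right (a point): Point on the mirror face 47 mm from the plate's middle towards -y (23 mm from that end): a good place to press that end.
- presser: Turned wooden presser, a plain round bar 28 mm in diameter and 130 mm long, 120 g, with a 10 mm dark rubber foot and a rounded top with a brass band. Origin: centre of the foot's face; z runs along the bar from foot to top. It starts lying in the slanted cradle, foot down, its axis 30 degrees from vertical.
- presser_top (a point): Centre of the presser's top end, 130 mm from the foot's face along its axis.
- holder: Clear acrylic slanted cradle, fixed: base 125 mm (its x) by 80 mm (its y). Origin: centre of the underside; z up. A gutter leans 30 degrees, upper end to the holder's -x: a back board 78 mm long under the bar, two side walls 60 mm long, 34 mm apart, reaching 6 mm past the bar's axis, and a foot stop. Open along its upper (+x) side and upper end; the top 50 mm of the bar stand free.
- cradle_foot (a point): Where the centre of the presser's foot face rests in the cradle (30 mm towards +x of the holder's origin, 28 mm above the dresser). Fixed to the holder.
- cradle_top (a point): Where the presser's top end lies when it rests in the cradle: 130 mm from cradle_foot along the gutter. Fixed to the holder.
- bowl: Bystander: red clay bowl of bobby pins, 84 mm across, 42 mm high. Origin: centre of the underside.
- cream_jar: Bystander: white jar, 64 mm across, 55 mm high. Origin: centre of the underside.
- perfume: Bystander: small amber bottle, 48 mm across, 110 mm high. Origin: centre of the underside.
There are look-alikes about, which are no part of the job. Of the things shaped like the presser, the wooden one is meant.

How it is judged:
By the outcome, as a careful person would: the job done as asked, in the order asked, and still so for the second after the job is handed in, with the robot touching nothing.
It also fails if it takes over 69 s, if anything falls off the work surface, if the arm or the gripper's body presses on something with over 40 N, if the wrist force passes 120 N, or if a joint passes its speed limit or range.

## Robot

A 6-joint arm with a two-finger parallel gripper is mounted at the origin on the work surface. World frame = base frame: x ahead of the robot, y to its left, z up, the work surface at z = 0. Lengths are in m, angles in degrees, forces in N, time in s.
With the tool pointing down it reaches from about 0.4 to 0.825 m from the base axis. Payload 7 kg.
Tool frame: the origin (TCP) lies at the very end of the fingers, on their centre line; the grasp point (between the pads) lies 19 mm behind it; z points along the fingers, y is the line along which they close (so a half turn about z gives the same grasp; the last joint's range is limited). The gripper opens to 88 mm and grips with 3 to 60 N. Pads are 19 mm wide; open, the fingers measure 130 mm over their backs; the gripper's body (78 mm by 193 mm) begins 47 mm behind the grasp point.
Start: joints at [88.585, 20.546, 0.682, 0, -70.136, -16.507], TCP at [0.208, 0.642, 0.227] pointing down, gripper open.
Joint ranges: [-176.03, 176.03], [-82.01, 121.73], [-58.28, 71.71], [-173.87, 95.51], [-174.79, -0.11], [-173.66, 173.66]. Speed limits (degrees/s): [136.94, 136.94, 172.46, 180, 180, 180].

## Interface

Orientations are given as [roll, pitch, yaw] about the fixed x, y, z axes, in that order (R = Rz(yaw) Ry(pitch) Rx(roll)).
In Python, from plant import r gives the robot as it stands. The module is installed in compiled form; this text tells all that it offers.
- The arm moves only by the tool jog_arm, never from a script. Its arguments are lists of equal length, an entry for each row: "travel": the shift along the tool's x, y, z each as a share of 50 cm, from -1 to 1, a list of three; "dr": the turn, a rotation vector about the tool's x, y, z each as a share of 360 degrees, from -1 to 1, a list of three; "claw": the opening, from 0 (shut) to 1 (fully open). A call has exactly 10 rows; each row is the pose to reach, as a shift and turn from the pose commanded when the call began, along the tool's axes at that moment, turning the shorter way round; what a row does not reach only later rows make up. A row lasts 1/8 s, in which the tool goes at most 62.5 mm and 10.7 degrees, less where a joint would pass 70% of its speed; a pose out of reach is approached as far as the arm can. A call with a number of a shift or a turn outside -1 to 1 is refused whole. A call with a gripper value outside its range is refused whole. The fingers move at their own pace and stop on an object; "newtons" is the grip in N (left out, the last holds). Time passes only in rows, so rows that repeat a pose let the fingers close, or fill a call up. It gives the time, the measured TCP pose, the force, the opening and the grip force at its end, in the units of the state.
- r.get_state(): the state, without advancing time (a new reading comes with each control period).
- r.capture(name): name is "side" or "top"; returns a dict with "pixels" (384x512x3 uint8, red, green, blue), "range_z" (384x512 float32, m along the optical axis (not along the pixel's ray), 0 where there is no reading), "fx", "fy", "cx", "cy" (pixels), "position" and "attitude" of the camera in the world. Camera axes: x right, y up, looking along -z (the intrinsics and any distortion apply to the point x, -y, -z); pixel columns grow to the right and rows downward; lengths in m; the calibration is good to about 2 mm. A picture is of the moment at which its call begins.
- r.close_job(): hands the job in; it is judged then, once.
Trained networks look in the newest picture that a camera, given by its name, has taken for a name from the list of things; names that differ only in an ending like _2 or _b are one class to them, and where a whole thing is asked for, a point or a joint stands for the part that bears it (a point fixed in the world has none). Each returns a list of dicts, best first, with "conf" (0 to 1); they miss things now and then, are a little off and sometimes report something else, mostly with a low value. They report only what shows in the picture. A call takes as long as a camera call. They do not tell look-alikes from the thing itself.
- r.boxes_of(name, camera): "extent" ([left, top, right, bottom] in pixels, round what is visible of it).
- r.regions_of(name, camera): "pixels" (384x512 bool, what is visible of it) and "extent" ([left, top, right, bottom] in pixels, round what is visible of it).
- r.tip_of(name, camera): "at" ([column, row] in pixels: a listed point, or the origin of a listed thing).
The state is a dict: "time_s": time; "joints": joint angles; "qd": joint speeds; "joint_torque": joint torques, N m; "tcp_pos": TCP position; "eef_rot": TCP orientation; "contact_force": force on the tool from outside, world axes, zero at the start; "moment": the same for the moment, N m; "gripper_width": finger opening in m; "gripper_force": force on a finger pad.
Only numpy, scipy, OpenCV 4.12 (cv2) and the standard library are available. Lean on these libraries where they do the work, as an engineer would, in place of code of your own. Each camera call takes 0.05 s, during which the arm holds its last target. There are 200 camera calls.

## Working session

There is one attempt and no reset: what is moved stays moved. The work goes in short steps, Python scripts to look and compute and a tool call to move; the robot and the scene stay as the last step left them, time stands still between calls to the robot, and variables do not carry over. Pictures are saved under pics/ and viewed, at most 10 in all, crops included, and the job is handed in when it is done.

Besides the shell and the picture viewer there is one more tool, called after "Call:" in YAML: its name, and indented under it one key for each argument. jog_arm: Moves the arm, as the interface text tells. Its arguments: {"type":"object","properties":{"travel":{"type":"array"},"dr":{"type":"array"},"claw":{"type":"array"},"newtons":{"type":"number"}},"required":["travel","dr","claw"]}

```bash
mkdir -p pics
cat > h.py <<'E'
import numpy as np, cv2
from scipy.spatial.transform import Rotation as R
from plant import r
def Rc(c):
    a=np.array(c["attitude"],float)
    return a if a.shape==(3,3) else R.from_euler('xyz',a,degrees=True).as_matrix() if a.size==3 else R.from_quat(a).as_matrix()
def world(c,u,v,z=None):
    z=c["range_z"][int(round(v)),int(round(u))] if z is None else z
    p=np.array([(u-c["cx"])/c["fx"]*z,-(v-c["cy"])/c["fy"]*z,-z])
    return np.array(c["position"])+Rc(c)@p
def cloud(c):
    v,u=np.mgrid[0:384,0:512];z=c["range_z"]
    P=np.stack([(u-c["cx"])/c["fx"]*z,-(v-c["cy"])/c["fy"]*z,-z],-1)
    return P@Rc(c).T+np.array(c["position"])
def onplane(c,u,v,h):
    d=Rc(c)@np.array([(u-c["cx"])/c["fx"],-(v-c["cy"])/c["fy"],-1]);o=np.array(c["position"])
    return o+d*(h-o[2])/d[2]
def save(c,n): cv2.imwrite(f"pics/{n}.png",cv2.cvtColor(c["pixels"],cv2.COLOR_RGB2BGR))
E
python3 - <<'E'
from h import *
np.set_printoptions(precision=4,suppress=True)
for cam in("side","top"):
    c=r.capture(cam);save(c,cam+"0")
    print(cam,c["position"],c["attitude"],c["fx"],[k for k in c])
    for n in["compact","catch_left","mirror_plate","plate_left","plate_right","presser","presser_top","holder","cradle_foot","cradle_top","bowl","cream_jar","perfume"]:
        for b in r.tip_of(n,cam)[:3]:
            u,v=b["at"]
            try: w=world(c,u,v)
            except IndexError: w=None
            print(n,round(b["conf"],2),np.round([u,v]),w)
s=r.get_state();print(s)
E
```

```text
side [ 0.3315 -1.0105  0.9469] [49.6959  1.1925 -8.1476] 415.1178800188596 ['pixels', 'range_z', 'fx', 'fy', 'cx', 'cy', 'position', 'attitude']
compact 0.71 [287. 170.] [0.592  0.1803 0.0304]
catch_left 0.95 [280. 158.] [0.5805 0.258  0.0275]
mirror_plate 0.64 [294. 168.] [0.6222 0.1851 0.0285]
plate_left 0.71 [280. 162.] [0.5753 0.2307 0.033 ]
plate_right 0.93 [294. 172.] [0.6165 0.1671 0.0266]
presser 0.96 [168. 322.] [ 0.1725 -0.3912  0.0266]
presser 0.83 [241. 266.] [ 0.377  -0.2419  0.0273]
presser 0.8 [308. 298.] [ 0.544  -0.3602  0.0033]
presser_top 0.94 [347. 280.] [ 0.6573 -0.3334  0.0265]
presser_top 0.72 [207. 165.] [0.3041 0.2673 0.0241]
presser_top 0.64 [190. 284.] [ 0.2288 -0.2587 -0.0033]
holder 0.6 [344. 206.] [ 0.7389 -0.0427  0.0266]
holder 0.58 [303. 249.] [ 0.5695 -0.1865  0.0055]
cradle_foot 0.7 [309. 237.] [ 0.5861 -0.1879  0.0558]
cradle_top 0.18 [286. 162.] [0.5996 0.2276 0.029 ]
bowl 0.73 [300. 250.] [ 0.559  -0.1891  0.0052]
cream_jar 0.88 [347. 206.] [ 0.7463 -0.0481  0.0303]
perfume 0.83 [362. 229.] [ 0.7646 -0.1525  0.0275]
top [ 0.3113 -0.0285  1.0649] 
[... 995 characters left out ...]
m_jar 0.93 [256. 105.] [ 0.7264 -0.0252  0.0506]
perfume 0.84 [290. 101.] [ 0.742  -0.1283  0.0473]
perfume 0.37 [193. 145.] [0.6099 0.1612 0.0291]
perfume 0.37 [314. 161.] [ 0.5344 -0.1817  0.1424]
{'time_s': 1.4, 'joints': array([ 88.5828,  20.544 ,   0.68  ,  -0.0007, -70.1341, -16.5083]), 'qd': array([-0.027 ,  0.1059,  0.0632,  0.0353,  0.0192, -0.0299]), 'joint_torque': array([ -0.0005, -58.2372,  29.3298,   7.0026,   0.0124,  -0.    ]), 'tcp_pos': array([0.2077, 0.6422, 0.2266]), 'eef_rot': array([-179.9984,    0.0011,  -17.9258]), 'contact_force': array([-0.0511,  0.9788,  0.206 ]), 'moment': array([0.0112, 0.0113, 0.0096]), 'gripper_force': 0.0, 'gripper_width': 0.08745088447477466}
```

View pictures.

View pics/top0.png

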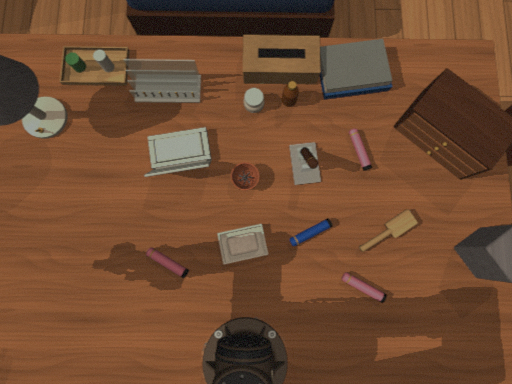

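View pics/side0.png

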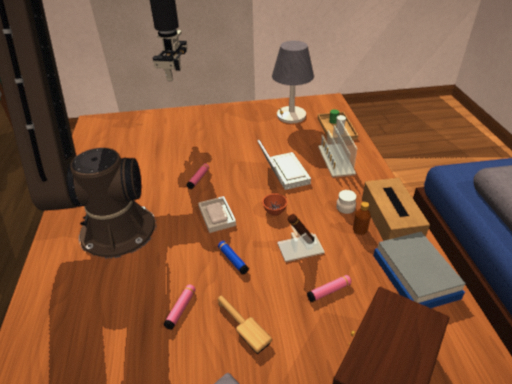

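Run:
```python
from h import *
np.set_printoptions(precision=4,suppress=True)
allp=[]
ims=[]
for cam,(x0,y0,x1,y1) in(("top",(280,130,340,195)),("side",(270,205,330,265))):
    c=r.capture(cam);P=cloud(c)
    im=cv2.cvtColor(c["pixels"],cv2.COLOR_RGB2BGR)[y0:y1,x0:x1];ims.append(cv2.resize(im,(390,400),interpolation=cv2.INTER_CUBIC))
    hsv=cv2.cvtColor(c["pixels"],cv2.COLOR_RGB2GRAY)
    # presser points: dark, near holder, z>0.03
    m=(abs(P[...,0]-.56)<.1)&(abs(P[...,1]+.17)<.07)&(P[...,2]>.035)&(c["range_z"]>0)
    m&=hsv<110
    p=P[m];allp.append(p)
    print(cam,len(p)); 
    if len(p)>5:
        mu=p.mean(0);w,V=np.linalg.eigh(np.cov((p-mu).T));a=V[:,2]*np.sign(V[2,2]);print("axis",a,"tilt",np.degrees(np.arccos(a[2])),"az",np.degrees(np.arctan2(a[1],a[0])),"mu",mu,"ext",((p-mu)@a).min(),((p-mu)@a).max(),np.sqrt(w))
    # rect fits
    for nm,cx,cy,rad,zl,zh in(("plate/compact",.595,.195,.13,.02,.037),("plateonly",.595,.195,.13,.0275,.034)):
        m=(abs(P[...,0]-cx)<rad)&(abs(P[...,1]-cy)<rad)&(P[...,2]>zl)&(P[...,2]<zh)
        q=P[m][:,:2].astype(np.float32);print(nm,len(q),cv2.minAreaRect(q*1000), np.median(P[m][:,2]))
    for n in("holder","compact","mirror_plate"):
        for b in r.regions_of(n,cam)[:2]:
            mm=b["pixels"].astype(np.uint8);q=P[b["pixels"]]
            print(n,b["conf"],b["extent"],mm.sum())
            k=q[:,2]<.02 if n=="holder" else (q[:,2]>.02)&(q[:,2]<.036)
            if k.sum()>5: print("   ",cv2.minAreaRect((q[k][:,:2]*1000).astype(np.float32)))
cv2.imwrite("pics/crop1.png",np.hstack(ims))
```

```text
top 229
axis [-0.5343 -0.1135  0.8376] tilt 33.11027231244354 az -168.00954244537195 mu [ 0.5528 -0.1728  0.1065] ext -0.08718452480225479 0.044627910396023686 [0.0069 0.0083 0.0412]
plate/compact 1967 ((600.15869140625, 201.7438507080078), (108.27584838867188, 176.09014892578125), 9.811089515686035) 0.027775558431256453
plateonly 1036 ((599.2943725585938, 201.11891174316406), (102.73941802978516, 172.431396484375), 9.724745750427246) 0.02961289167234793
holder 0.8 [289.6, 143.4, 323.6, 181.7] 845
    ((562.5507202148438, -175.49652099609375), (125.12637329101562, 80.03182220458984), 7.096406936645508)
compact 0.56 [145.7, 127.7, 210.1, 177.0] 1236
    ((599.7003173828125, 201.7666473388672), (107.53779602050781, 176.19126892089844), 10.099883079528809)
compact 0.53 [245.9, 92.3, 262.6, 112.1] 423
    ((739.2939453125, -20.082468032836914), (61.290592193603516, 35.5351676940918), 89.77300262451172)
mirror_plate 0.82 [154.1, 135.3, 206.6, 163.3] 1083
    ((603.3978881835938, 202.22882080078125), (72.88267517089844, 139.94712829589844), 8.738680839538574)
side 293
axis [-0.5338  0.0298
[... 196 characters left out ...]
832763671875), (118.10000610351562, 182.16415405273438), 10.371635437011719) 0.026955532924353265
plateonly 316 ((593.0422973632812, 187.96902465820312), (104.32027435302734, 159.61868286132812), 10.196717262268066) 0.029361322533112355
holder 0.73 [280.1, 231.5, 324.5, 264.0] 973
    ((565.1893310546875, -161.15554809570312), (132.70828247070312, 117.18064880371094), 6.726277828216553)
compact 0.65 [257.7, 140.3, 311.5, 190.2] 699
    ((596.8831176757812, 197.43218994140625), (116.86848449707031, 182.44442749023438), 9.541268348693848)
mirror_plate 0.61 [276.6, 155.4, 302.7, 182.0] 469
    ((604.1549072265625, 196.37896728515625), (78.05895233154297, 138.58212280273438), 11.027185440063477)
```

View pics/crop1.png

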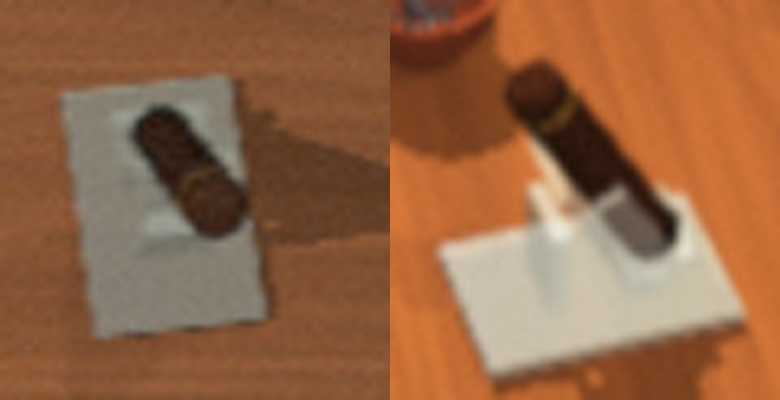

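Candidates for the presser in the top picture are pink bars at (360,150), (363,287) and (167,262), a blue bar at (311,232), and the dark brown wooden bar with a brass band in the cradle at (309,157). The crop shows the last one leaning in the cradle with its brass band at the upper end, so I choose it. The compact is at (180,150), and the small box at (243,244) is a decoy.

```bash
cat >> h.py <<'E'
def Rrpy(a): return R.from_euler('xyz',a,degrees=True)
HY=7.1; foot=np.array([.5626+.03*np.cos(np.radians(HY)),-.1755+.03*np.sin(np.radians(HY)),.028])
ax=Rrpy([0,-30,HY]).as_matrix()@[0,0,1]
def go(*targets):
    s=r.get_state();R0=Rrpy(s["eef_rot"]);p0=np.array(s["tcp_pos"])
    print("t",s["time_s"],"tcp",np.round(p0,4),np.round(s["eef_rot"],2),"F",np.round(s["contact_force"],1),"M",np.round(s["moment"],2),"w",s["gripper_width"],s["gripper_force"],"j",np.round(s["joints"],0))
    for p,a in targets:
        print("travel",np.round(R0.inv().apply(np.array(p)-p0)/.5,4),"dr",np.round((R0.inv()*Rrpy(a)).as_rotvec()/(2*np.pi),4))
E
python3 -c "
from h import *
print(ax,foot,foot+.13*ax)
go(([.45,.25,.30],[180,0,7.1]))"
```

```text
[-0.49616597 -0.06180074  0.8660254 ] [ 0.59236996 -0.17179196  0.028     ] [ 0.52786838 -0.17982605  0.1405833 ]
t 1.8 tcp [0.2077 0.6422 0.2266] [-180.      0.    -17.92] F [-0.2  0.1  0.1] M [-0.03 -0.01 -0.  ] w 0.08774656454446389 0.0 j [ 89.  21.   1.   0. -70. -17.]
travel [ 0.7024  0.5973 -0.1469] dr [-0.      0.     -0.0695]
```

Call:
jog_arm:
  travel:
    - [0.7,0.6,-0.147]
    - [0.7,0.6,-0.147]
    - [0.7,0.6,-0.147]
    - [0.7,0.6,-0.147]
    - [0.7,0.6,-0.147]
    - [0.7,0.6,-0.147]
    - [0.7,0.6,-0.147]
    - [0.7,0.6,-0.147]
    - [0.7,0.6,-0.147]
    - [0.7,0.6,-0.147]
  dr:
    - [0,0,-0.0695]
    - [0,0,-0.0695]
    - [0,0,-0.0695]
    - [0,0,-0.0695]
    - [0,0,-0.0695]
    - [0,0,-0.0695]
    - [0,0,-0.0695]
    - [0,0,-0.0695]
    - [0,0,-0.0695]
    - [0,0,-0.0695]
  claw: [1,1,1,1,1,1,1,1,1,1]
  newtons: 20

```text
time_s: 3.05
tcp_pos: [0.4483, 0.2491, 0.3]
eef_rot: [-180.0, 0.0, 7.1]
contact_force: [1.1, -0.2, -0.1]
gripper_width: 0.0874
gripper_force: 0.0
```

```bash
python3 -c "
from h import *
go((foot+.19*ax,[180,-30,7.1]))"
```

```text
t 3.05 tcp [0.4483 0.2491 0.3   ] [-179.99    0.      7.07] F [ 1.1 -0.2 -0.1] M [0.03 0.01 0.01] w 0.08743295970225402 0.0 j [ 51.   3. -13.  -0. -75.  46.]
travel [-0.0077  0.8711  0.2147] dr [-0.      0.0833 -0.0001]
```

Call:
jog_arm:
  travel:
    - [-0.008,0.871,0.215]
    - [-0.008,0.871,0.215]
    - [-0.008,0.871,0.215]
    - [-0.008,0.871,0.215]
    - [-0.008,0.871,0.215]
    - [-0.008,0.871,0.215]
    - [-0.008,0.871,0.215]
    - [-0.008,0.871,0.215]
    - [-0.008,0.871,0.215]
    - [-0.008,0.871,0.215]
  dr:
    - [0,0.0833,0]
    - [0,0.0833,0]
    - [0,0.0833,0]
    - [0,0.0833,0]
    - [0,0.0833,0]
    - [0,0.0833,0]
    - [0,0.0833,0]
    - [0,0.0833,0]
    - [0,0.0833,0]
    - [0,0.0833,0]
  claw: [1,1,1,1,1,1,1,1,1,1]

```text
time_s: 4.3
tcp_pos: [0.4984, -0.1837, 0.192]
eef_rot: [-180.0, -29.9, 7.0]
contact_force: [0.0, 0.2, -0.0]
gripper_width: 0.0876
gripper_force: 0.0
```

```bash
python3 -c "
from h import *
go((foot+.089*ax,[180,-30,7.1]))
c=r.capture('side');P=cloud(c)
im=cv2.cvtColor(c['pixels'],cv2.COLOR_RGB2BGR)[140:280,200:380]
cv2.imwrite('pics/pre.png',cv2.resize(im,None,fx=4,fy=4,interpolation=cv2.INTER_CUBIC))"
```

```text
t 4.3 tcp [ 0.4984 -0.1837  0.192 ] [-179.96  -29.92    7.01] F [ 0.   0.2 -0. ] M [-0.28  1.64  0.  ] w 0.08755432728021817 0.0 j [ -3.  -5. -37. -11. -29. 109.]
travel [ 0.0003 -0.0005  0.2007] dr [-0.      0.0002 -0.0002]
```

View pics/pre.png

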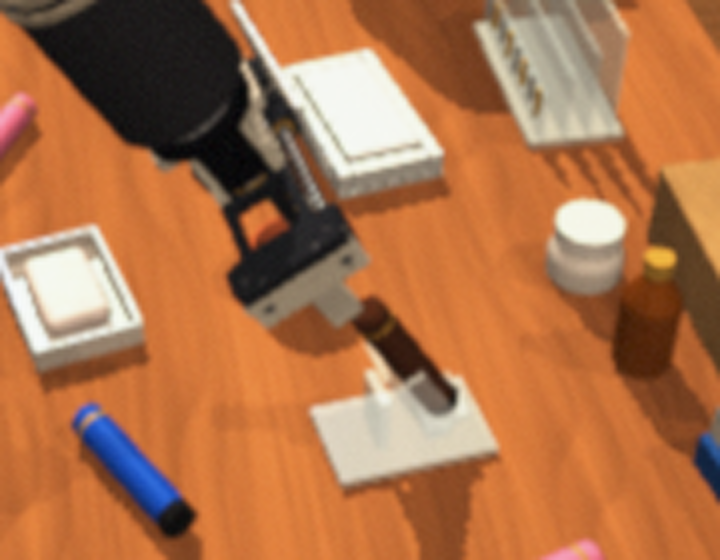

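The view shows the gripper in line with the dark bar: its top end is at crop (372,315) and the near finger at (338,300), so I advance along the axis and grip.

Call:
jog_arm:
  travel:
    - [0,0,0.04]
    - [0,0,0.08]
    - [0,0,0.12]
    - [0,0,0.16]
    - [0,0,0.2]
    - [0,0,0.2]
    - [0,0,0.2]
    - [0,0,0.2]
    - [0,0,0.2]
    - [0,0,0.2]
  dr:
    - [0,0,0]
    - [0,0,0]
    - [0,0,0]
    - [0,0,0]
    - [0,0,0]
    - [0,0,0]
    - [0,0,0]
    - [0,0,0]
    - [0,0,0]
    - [0,0,0]
  claw: [1,1,1,1,1,1,0.7,0.4,0.2,0]
  newtons: 15

```text
time_s: 5.6
tcp_pos: [0.5479, -0.1775, 0.1064]
eef_rot: [180.0, -30.0, 7.1]
contact_force: [0.2, -0.5, -0.3]
gripper_width: 0.0533
gripper_force: 0.0
```

Call:
jog_arm:
  travel:
    - [0,0,0]
    - [0,0,0]
    - [0,0,0]
    - [0,0,0]
    - [0,0,0]
    - [0,0,0]
    - [0,0,0]
    - [0,0,0]
    - [0,0,0]
    - [0,0,0]
  dr:
    - [0,0,0]
    - [0,0,0]
    - [0,0,0]
    - [0,0,0]
    - [0,0,0]
    - [0,0,0]
    - [0,0,0]
    - [0,0,0]
    - [0,0,0]
    - [0,0,0]
  claw: [0,0,0,0,0,0,0,0,0,0]
  newtons: 50

```text
time_s: 6.85
tcp_pos: [0.5478, -0.1774, 0.1059]
eef_rot: [-180.0, -30.0, 7.1]
contact_force: [0.8, 0.1, -1.1]
gripper_width: 0.0268
gripper_force: 50.0
```

```bash
python3 -c "
from h import *
go((foot+.089*ax,[180,-30,7.1]))"
```

```text
t 6.85 tcp [ 0.5478 -0.1774  0.1059] [-180.    -29.98    7.1 ] F [ 0.8  0.1 -1.1] M [-0.4   1.68 -0.1 ] w 0.026758392246015873 49.988163113594055 j [ -3.   7. -37. -17. -17. 115.]
travel [-0.0002 -0.0001  0.0018] dr [-0.  0. -0.]
```

Call:
jog_arm:
  travel:
    - [0.004,0,-0.01]
    - [0.008,0,-0.03]
    - [0.012,0,-0.06]
    - [0.02,0,-0.1]
    - [0.03,0,-0.15]
    - [0.04,0,-0.2]
    - [0.05,0,-0.25]
    - [0.05,0,-0.3]
    - [0.05,0,-0.3]
    - [0.05,0,-0.3]
  dr:
    - [0,0,0]
    - [0,0,0]
    - [0,0,0]
    - [0,0,0]
    - [0,0,0]
    - [0,0,0]
    - [0,0,0]
    - [0,0,0]
    - [0,0,0]
    - [0,0,0]
  claw: [0,0,0,0,0,0,0,0,0,0]

```text
time_s: 8.1
tcp_pos: [0.4945, -0.1839, 0.2484]
eef_rot: [-180.0, -30.0, 7.1]
contact_force: [-0.0, -0.4, -2.6]
gripper_width: 0.027
gripper_force: 50.0
```

```bash
python3 -c "
from h import *
go(([.54,.05,.29],[180,0,9.7]),([.595,.2485,.20],[180,0,9.7]))"
```

```text
t 8.1 tcp [ 0.4945 -0.1839  0.2484] [-179.99  -30.01    7.08] F [-0.  -0.4 -2.6] M [-0.27  1.84 -0.  ] w 0.027002781159822572 49.987953901290894 j [ -3.  -9. -33.  -9. -36. 106.]
travel [ 0.1697 -0.4531  0.002 ] dr [ 0.0019 -0.0834 -0.0071]
travel [ 0.2165 -0.8335  0.237 ] dr [ 0.0019 -0.0834 -0.0071]
```

Call:
jog_arm:
  travel:
    - [0.17,-0.453,0.002]
    - [0.17,-0.453,0.002]
    - [0.17,-0.453,0.002]
    - [0.17,-0.453,0.002]
    - [0.17,-0.453,0.002]
    - [0.217,-0.833,0.18]
    - [0.217,-0.833,0.18]
    - [0.217,-0.833,0.18]
    - [0.217,-0.833,0.18]
    - [0.217,-0.833,0.18]
  dr:
    - [0.002,-0.0834,-0.007]
    - [0.002,-0.0834,-0.007]
    - [0.002,-0.0834,-0.007]
    - [0.002,-0.0834,-0.007]
    - [0.002,-0.0834,-0.007]
    - [0.002,-0.0834,-0.007]
    - [0.002,-0.0834,-0.007]
    - [0.002,-0.0834,-0.007]
    - [0.002,-0.0834,-0.007]
    - [0.002,-0.0834,-0.007]
  claw: [0,0,0,0,0,0,0,0,0,0]

```text
time_s: 9.35
tcp_pos: [0.5809, 0.2469, 0.2224]
eef_rot: [179.9, 0.2, 9.8]
contact_force: [0.2, 0.3, -0.9]
gripper_width: 0.0276
gripper_force: 50.0
```

```bash
python3 -c "
from h import *
go(([.595,.2485,.15],[180,0,9.7]))
c=r.capture('side')
im=cv2.cvtColor(c['pixels'],cv2.COLOR_RGB2BGR)[90:200,220:360]
cv2.imwrite('pics/over.png',cv2.resize(im,None,fx=5,fy=5,interpolation=cv2.INTER_CUBIC))
print(r.tip_of('presser','side')[:2])"
```

```text
t 9.35 tcp [0.5809 0.2469 0.2224] [179.95   0.21   9.76] F [ 0.2  0.3 -0.9] M [-0.13  0.04  0.03] w 0.027576880584336425 49.98764634132385 j [ 41.  17.  -5.  -0. -68.  59.]
travel [0.0288 0.0015 0.1448] dr [0.0002 0.0006 0.0002]
[{'at': [166.5, 325.9], 'conf': 0.8}, {'at': [313.2, 295.6], 'conf': 0.65}]
```

View pics/over.png

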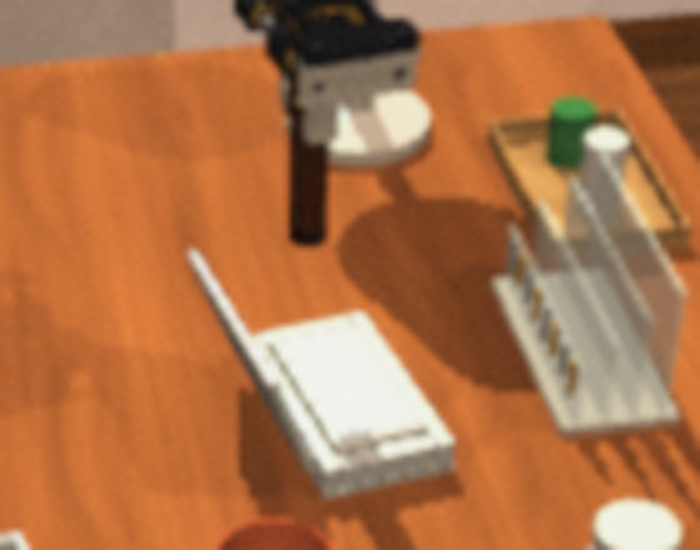

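The bar hangs vertical in the gripper with its foot at crop (306,240), heading for the plate at (350,380). Now I lower it close to the plate.

Call:
jog_arm:
  travel:
    - [0.0288,0.0015,0.06]
    - [0.0288,0.0015,0.1]
    - [0.0288,0.0015,0.13]
    - [0.0288,0.0015,0.15]
    - [0.0288,0.0015,0.165]
    - [0.0288,0.0015,0.175]
    - [0.0288,0.0015,0.18]
    - [0.0288,0.0015,0.185]
    - [0.0288,0.0015,0.185]
    - [0.0288,0.0015,0.185]
  dr:
    - [0,0.0006,0]
    - [0,0.0006,0]
    - [0,0.0006,0]
    - [0,0.0006,0]
    - [0,0.0006,0]
    - [0,0.0006,0]
    - [0,0.0006,0]
    - [0,0.0006,0]
    - [0,0.0006,0]
    - [0,0.0006,0]
  claw: [0,0,0,0,0,0,0,0,0,0]

```text
time_s: 10.7
tcp_pos: [0.5957, 0.2483, 0.1323]
eef_rot: [-179.9, -0.2, 9.7]
contact_force: [0.9, 0.1, -0.9]
gripper_width: 0.0274
gripper_force: 50.0
```

```bash
python3 -c "
from h import *
go(([.595,.2485,.12],[180,0,9.7]))
c=r.capture('side');c2=r.capture('top')
f=lambda c,y0,y1,x0,x1:cv2.resize(cv2.cvtColor(c['pixels'],cv2.COLOR_RGB2BGR)[y0:y1,x0:x1],(390,450),interpolation=cv2.INTER_CUBIC)
cv2.imwrite('pics/near.png',np.hstack([f(c,115,205,245,323),f(c2,110,200,140,218)]))"
```

```text
t 10.7 tcp [0.5957 0.2483 0.1323] [-179.95   -0.2     9.69] F [ 0.9  0.1 -0.9] M [-0.03  0.03  0.04] w 0.027381469752715628 49.98745322227478 j [ 40.  22. -11.   0. -58.  60.]
travel [-0.0015 -0.0006  0.0247] dr [-0.0001 -0.0005 -0.    ]
```

View pics/near.png

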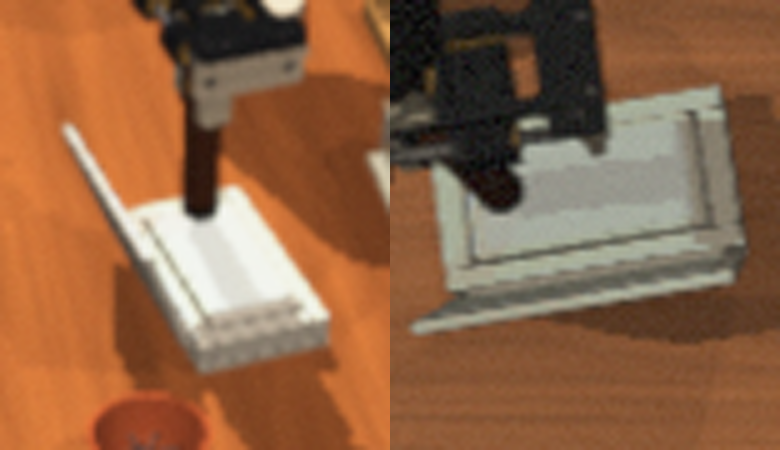

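The foot is over the left pressing point, at (200,212) in the side crop and (500,188) in the top crop. Next I press in small steps.

Call:
jog_arm:
  travel:
    - [-0.001,0,0.008]
    - [-0.001,0,0.014]
    - [-0.001,0,0.018]
    - [-0.001,0,0.02]
    - [-0.001,0,0.022]
    - [-0.001,0,0.024]
    - [-0.001,0,0.026]
    - [-0.001,0,0.028]
    - [-0.001,0,0.028]
    - [-0.001,0,0.028]
  dr:
    - [0,-0.0005,0]
    - [0,-0.0005,0]
    - [0,-0.0005,0]
    - [0,-0.0005,0]
    - [0,-0.0005,0]
    - [0,-0.0005,0]
    - [0,-0.0005,0]
    - [0,-0.0005,0]
    - [0,-0.0005,0]
    - [0,-0.0005,0]
  claw: [0,0,0,0,0,0,0,0,0,0]

```text
time_s: 12.05
tcp_pos: [0.5959, 0.2482, 0.1201]
eef_rot: [-180.0, -0.1, 9.7]
contact_force: [-3.0, -0.9, 11.2]
gripper_width: 0.0272
gripper_force: 50.0
```

Call:
jog_arm:
  travel:
    - [0,0,0.0006]
    - [0,0,0.0012]
    - [0,0,0.0018]
    - [0,0,0.0024]
    - [0,0,0.003]
    - [0,0,0.0036]
    - [0,0,0.004]
    - [0,0,0.004]
    - [0,0,0.004]
    - [0,0,0.004]
  dr:
    - [0,0,0]
    - [0,0,0]
    - [0,0,0]
    - [0,0,0]
    - [0,0,0]
    - [0,0,0]
    - [0,0,0]
    - [0,0,0]
    - [0,0,0]
    - [0,0,0]
  claw: [0,0,0,0,0,0,0,0,0,0]

```text
time_s: 13.3
tcp_pos: [0.5964, 0.2475, 0.1187]
eef_rot: [180.0, -0.1, 9.7]
contact_force: [-1.2, -3.5, 13.5]
gripper_width: 0.0275
gripper_force: 50.0
```

Call:
jog_arm:
  travel:
    - [0,0,0.001]
    - [0,0,0.002]
    - [0,0,0.003]
    - [0,0,0.004]
    - [0,0,0.005]
    - [0,0,0.006]
    - [0,0,0.006]
    - [0,0,0.006]
    - [0,0,0.006]
    - [0,0,0.006]
  dr:
    - [0,0,0]
    - [0,0,0]
    - [0,0,0]
    - [0,0,0]
    - [0,0,0]
    - [0,0,0]
    - [0,0,0]
    - [0,0,0]
    - [0,0,0]
    - [0,0,0]
  claw: [0,0,0,0,0,0,0,0,0,0]

```text
time_s: 14.55
tcp_pos: [0.5952, 0.2482, 0.1131]
eef_rot: [-180.0, 0.0, 9.7]
contact_force: [-0.6, 0.5, -1.3]
gripper_width: 0.0274
gripper_force: 50.0
```

The left end snapped: the force fell to zero. Now I lift and move to the right end.

Call:
jog_arm:
  travel:
    - [0,0,-0.03]
    - [0,0,-0.06]
    - [0,0.06,-0.06]
    - [0,0.12,-0.06]
    - [0,0.188,-0.06]
    - [0,0.188,-0.06]
    - [0,0.188,-0.05]
    - [0,0.188,-0.04]
    - [0,0.188,-0.03]
    - [0,0.188,-0.03]
  dr:
    - [0,0,0]
    - [0,0,0]
    - [0,0,0]
    - [0,0,0]
    - [0,0,0]
    - [0,0,0]
    - [0,0,0]
    - [0,0,0]
    - [0,0,0]
    - [0,0,0]
  claw: [0,0,0,0,0,0,0,0,0,0]

```text
time_s: 15.8
tcp_pos: [0.6106, 0.1558, 0.1273]
eef_rot: [-180.0, 0.1, 9.7]
contact_force: [-0.3, -0.5, -0.4]
gripper_width: 0.0272
gripper_force: 50.0
```

```bash
python3 -c "
from h import *
go(([.611,.156,.117],[180,0,9.7]))
for cam in('top','side'):
    c=r.capture(cam);P=cloud(c)
    C=np.array([.603,.202]);t=np.radians(9.7);q=P[...,:2]-C;X=q@[np.cos(t),np.sin(t)];Y=q@[-np.sin(t),np.cos(t)]
    for y in range(-60,70,15):
        m=(abs(X)<.028)&(abs(Y-y/1e3)<.005)&(P[...,2]<.05)
        print(cam,y,m.sum(),np.round(np.median(P[...,2][m])*1e3,1) if m.any() else '')
"
```

```text
t 15.8 tcp [0.6106 0.1558 0.1273] [-1.7998e+02  8.0000e-02  9.7200e+00] F [-0.3 -0.5 -0.4] M [-0.1  -0.   -0.05] w 0.027155091025713663 49.98786807060242 j [ 32.  21. -13.  -0. -57.  68.]
travel [ 0.001  -0.0003  0.0206] dr [-0.0001  0.0002  0.0001]
top -60 42 29.3
top -45 24 29.1
top -30 34 27.1
top -15 55 24.6
top 0 51 23.3
top 15 53 21.4
top 30 50 18.6
top 45 60 17.4
top 60 60 15.9
side -60 39 31.1
side -45 18 26.9
side -30 10 25.1
side -15 10 24.3
side 0 15 22.8
side 15 15 21.0
side 30 21 20.1
side 45 18 16.7
side 60 20 15.2
```

Left end is home (about 16 mm) and the right end still up. I press the right end the same way.

Call:
jog_arm:
  travel:
    - [0.001,0,0.006]
    - [0.001,0,0.01]
    - [0.001,0,0.014]
    - [0.001,0,0.016]
    - [0.001,0,0.018]
    - [0.001,0,0.02]
    - [0.001,0,0.022]
    - [0.001,0,0.023]
    - [0.001,0,0.023]
    - [0.001,0,0.023]
  dr:
    - [0,0,0]
    - [0,0,0]
    - [0,0,0]
    - [0,0,0]
    - [0,0,0]
    - [0,0,0]
    - [0,0,0]
    - [0,0,0]
    - [0,0,0]
    - [0,0,0]
  claw: [0,0,0,0,0,0,0,0,0,0]

```text
time_s: 17.15
tcp_pos: [0.6125, 0.1574, 0.1183]
eef_rot: [-179.8, -0.2, 9.7]
contact_force: [-4.0, 5.1, 9.5]
gripper_width: 0.0273
gripper_force: 50.0
```

Call:
jog_arm:
  travel:
    - [0,0,0.0008]
    - [0,0,0.0016]
    - [0,0,0.0024]
    - [0,0,0.0032]
    - [0,0,0.004]
    - [0,0,0.0048]
    - [0,0,0.005]
    - [0,0,0.005]
    - [0,0,0.005]
    - [0,0,0.005]
  dr:
    - [0,0,0]
    - [0,0,0]
    - [0,0,0]
    - [0,0,0]
    - [0,0,0]
    - [0,0,0]
    - [0,0,0]
    - [0,0,0]
    - [0,0,0]
    - [0,0,0]
  claw: [0,0,0,0,0,0,0,0,0,0]

```text
time_s: 18.4
tcp_pos: [0.6126, 0.1577, 0.1163]
eef_rot: [-179.8, -0.2, 9.7]
contact_force: [-4.0, 5.7, 11.3]
gripper_width: 0.0275
gripper_force: 50.0
```

Call:
jog_arm:
  travel:
    - [0,0,0.001]
    - [0,0,0.002]
    - [0,0,0.003]
    - [0,0,0.004]
    - [0,0,0.005]
    - [0,0,0.006]
    - [0,0,0.006]
    - [0,0,0.006]
    - [0,0,0.006]
    - [0,0,0.006]
  dr:
    - [0,0,0]
    - [0,0,0]
    - [0,0,0]
    - [0,0,0]
    - [0,0,0]
    - [0,0,0]
    - [0,0,0]
    - [0,0,0]
    - [0,0,0]
    - [0,0,0]
  claw: [0,0,0,0,0,0,0,0,0,0]

```text
time_s: 19.65
tcp_pos: [0.6114, 0.1555, 0.111]
eef_rot: [-180.0, 0.0, 9.7]
contact_force: [0.3, 0.0, -1.2]
gripper_width: 0.0271
gripper_force: 50.0
```

The right end snapped too. I raise the presser and check the plate.

Call:
jog_arm:
  travel:
    - [0,0,-0.1]
    - [0,0,-0.2]
    - [0,0,-0.3]
    - [0,0,-0.36]
    - [0,0.2,-0.36]
    - [0,0.4,-0.36]
    - [0,0.4,-0.36]
    - [0,0.4,-0.36]
    - [0,0.4,-0.36]
    - [0,0.4,-0.36]
  dr:
    - [0,0,0]
    - [0,0,0]
    - [0,0,0]
    - [0,0,0]
    - [0,0,0]
    - [0,0,0]
    - [0,0,0]
    - [0,0,0]
    - [0,0,0]
    - [0,0,0]
  claw: [0,0,0,0,0,0,0,0,0,0]

```text
time_s: 20.9
tcp_pos: [0.6451, -0.0408, 0.2909]
eef_rot: [-179.9, 0.0, 9.7]
contact_force: [-0.1, -0.3, -1.9]
gripper_width: 0.0274
gripper_force: 50.0
```

```bash
python3 -c "
from h import *
g=np.array([.5478,-.1774,.1059])
Rg=Rrpy([180,-30,7.1]);tool=lambda v:g+Rg.apply(v)
go((tool([.025,0,-.15]),[180,-30,7.1]))
for cam in('top','side'):
    c=r.capture(cam);P=cloud(c)
    C=np.array([.603,.202]);t=np.radians(9.7);q=P[...,:2]-C;X=q@[np.cos(t),np.sin(t)];Y=q@[-np.sin(t),np.cos(t)]
    print(cam,[(y,float(np.round(np.median(P[...,2][(abs(X)<.028)&(abs(Y-y/1e3)<.006)&(P[...,2]<.05)])*1e3,1))) for y in range(-60,70,20)])
    # presser axis now
    g=cv2.cvtColor(c['pixels'],cv2.COLOR_RGB2GRAY);s=r.get_state()['tcp_pos']
    m=(abs(P[...,0]-s[0])<.035)&(abs(P[...,1]-s[1])<.035)&(P[...,2]<s[2]-.005)&(P[...,2]>.1)&(c['range_z']>0)
    p=P[m]
    if len(p)>20:
        print(len(p)); w,V=np.linalg.eigh(np.cov((p-p.mean(0)).T));a=V[:,2]*np.sign(V[2,2]);print('axis',a,p.mean(0),'zmin',np.percentile(p[:,2],2),s)
"
```

```text
t 20.9 tcp [ 0.6451 -0.0408  0.2909] [-179.94    0.      9.73] F [-0.1 -0.3 -1.9] M [-0.03 -0.04  0.04] w 0.02735122676952867 49.98789310455322 j [ 14.  16.   3.  -0. -77.  86.]
travel [-0.3446  0.2317  0.0849] dr [-0.0021  0.0833  0.0071]
top [(-60, 15.4), (-40, 15.3), (-20, 16.5), (0, nan), (20, nan), (40, nan), (60, nan)]
146
axis [-0.00333377 -0.0051824   0.99998101] [ 0.6344165  -0.04145809  0.24348454] zmin 0.20137266887342334 [ 0.64513065 -0.04048619  0.29092806]
side [(-60, 14.4), (-40, 14.4), (-20, 14.6), (0, 14.1), (20, 15.3), (40, 14.4), (60, 16.2)]
227
axis [-2.35281558e-02 -1.75348516e-04  9.99723159e-01] [ 0.64314607 -0.05281427  0.2421014 ] zmin 0.20085218028498975 [ 0.64509997 -0.0403863   0.2909596 ]
  return _methods._mean(a, axis=axis, dtype=dtype,
  ret = ret.dtype.type(ret / rcount)
```

The plate is level at about 15–16 mm, fully home, and the bar is still straight in the grip. I take it back to the cradle.

Call:
jog_arm:
  travel:
    - [-0.345,0.232,0.085]
    - [-0.345,0.232,0.085]
    - [-0.345,0.232,0.085]
    - [-0.345,0.232,0.085]
    - [-0.345,0.232,0.085]
    - [-0.345,0.232,0.085]
    - [-0.345,0.232,0.085]
    - [-0.345,0.232,0.085]
    - [-0.345,0.232,0.085]
    - [-0.345,0.232,0.085]
  dr:
    - [-0.0021,0.0833,0.0071]
    - [-0.0021,0.0833,0.0071]
    - [-0.0021,0.0833,0.0071]
    - [-0.0021,0.0833,0.0071]
    - [-0.0021,0.0833,0.0071]
    - [-0.0021,0.0833,0.0071]
    - [-0.0021,0.0833,0.0071]
    - [-0.0021,0.0833,0.0071]
    - [-0.0021,0.0833,0.0071]
    - [-0.0021,0.0833,0.0071]
  claw: [0,0,0,0,0,0,0,0,0,0]

```text
time_s: 22.25
tcp_pos: [0.4948, -0.1848, 0.2482]
eef_rot: [180.0, -30.0, 7.1]
contact_force: [0.2, 0.1, -0.9]
gripper_width: 0.027
gripper_force: 50.0
```

```bash
python3 -c "
from h import *
g=np.array([.5478,-.1774,.1059])
Rg=Rrpy([180,-30,7.1]);tool=lambda v:(g+Rg.apply(v),[180,-30,7.1])
go(tool([.005,0,-.07]),tool([.0015,0,-.005]))"
```

```text
t 22.25 tcp [ 0.4948 -0.1848  0.2482] [179.98 -29.97   7.09] F [ 0.2  0.1 -0.9] M [-0.31  1.86  0.  ] w 0.026952658302108926 49.98784840106964 j [ -3.  -9. -33.  -9. -36. 106.]
travel [-0.0395 -0.0018  0.1599] dr [ 0.0001  0.0001 -0.    ]
travel [-0.0464 -0.0018  0.29  ] dr [ 0.0001  0.0001 -0.    ]
```

Call:
jog_arm:
  travel:
    - [-0.02,-0.0018,0.06]
    - [-0.035,-0.0018,0.12]
    - [-0.04,-0.0018,0.16]
    - [-0.043,-0.0018,0.19]
    - [-0.045,-0.0018,0.22]
    - [-0.046,-0.0018,0.25]
    - [-0.046,-0.0018,0.27]
    - [-0.046,-0.0018,0.28]
    - [-0.046,-0.0018,0.285]
    - [-0.046,-0.0018,0.288]
  dr:
    - [0,0,0]
    - [0,0,0]
    - [0,0,0]
    - [0,0,0]
    - [0,0,0]
    - [0,0,0]
    - [0,0,0]
    - [0,0,0]
    - [0,0,0]
    - [0,0,0]
  claw: [0,0,0,0,0,0,0,0,0,0]

```text
time_s: 23.5
tcp_pos: [0.5464, -0.1778, 0.1124]
eef_rot: [180.0, -30.0, 7.1]
contact_force: [0.6, -0.7, -1.1]
gripper_width: 0.0272
gripper_force: 50.0
```

```bash
python3 -c "
from h import *
g=np.array([.5478,-.1774,.1059])
go((g,[180,-30,7.1]))"
```

```text
t 23.5 tcp [ 0.5464 -0.1778  0.1124] [179.96 -30.02   7.07] F [ 0.6 -0.7 -1.1] M [-0.26  1.92  0.08] w 0.027241500676036735 49.98790383338928 j [ -3.   6. -37. -16. -18. 114.]
travel [-0.0039 -0.0005  0.0127] dr [ 0.0001 -0.0001 -0.0001]
```

Call:
jog_arm:
  travel:
    - [-0.001,0,0.003]
    - [-0.002,0,0.006]
    - [-0.003,0,0.009]
    - [-0.004,0,0.011]
    - [-0.004,0,0.0125]
    - [-0.004,0,0.0125]
    - [-0.004,0,0.0125]
    - [-0.004,0,0.0125]
    - [-0.004,0,0.0125]
    - [-0.004,0,0.0125]
  dr:
    - [0,0,0]
    - [0,0,0]
    - [0,0,0]
    - [0,0,0]
    - [0,0,0]
    - [0,0,0]
    - [0,0,0]
    - [0,0,0]
    - [0,0,0]
    - [0,0,0]
  claw: [0,0,0,0,0,0,0,0,0,0]
  newtons: 20

```text
time_s: 24.75
tcp_pos: [0.5478, -0.1777, 0.1059]
eef_rot: [180.0, -30.0, 7.1]
contact_force: [1.4, -0.0, -0.4]
gripper_width: 0.0277
gripper_force: 20.0
```

```bash
python3 -c "
from h import *
g=np.array([.5478,-.1774,.1059])
go((g,[180,-30,7.1]))"
```

```text
t 24.75 tcp [ 0.5478 -0.1777  0.1059] [179.96 -30.01   7.08] F [ 1.4 -0.  -0.4] M [-0.4   1.19 -0.07] w 0.027723220332552437 19.989835023880005 j [ -3.   7. -37. -17. -17. 115.]
travel [ 0.     -0.0006 -0.    ] dr [ 0.0001 -0.     -0.0001]
```

Call:
jog_arm:
  travel:
    - [0,0,0]
    - [0,0,0]
    - [0,0,0]
    - [0,0,0]
    - [0,0,0]
    - [0,0,0]
    - [0,0,0]
    - [0,0,0]
    - [0,0,0]
    - [0,0,0]
  dr:
    - [0,0,0]
    - [0,0,0]
    - [0,0,0]
    - [0,0,0]
    - [0,0,0]
    - [0,0,0]
    - [0,0,0]
    - [0,0,0]
    - [0,0,0]
    - [0,0,0]
  claw: [0.33,0.36,0.4,0.5,0.6,0.8,1,1,1,1]
  newtons: 10

```text
time_s: 26.0
tcp_pos: [0.5476, -0.1776, 0.1057]
eef_rot: [180.0, -30.0, 7.1]
contact_force: [0.5, -0.9, -0.2]
gripper_width: 0.0869
gripper_force: 0.0
```

Call:
jog_arm:
  travel:
    - [0,0,-0.03]
    - [0,0,-0.08]
    - [0,0,-0.14]
    - [0,0,-0.2]
    - [0,0,-0.28]
    - [-0.1,-0.1,-0.36]
    - [-0.1,-0.3,-0.4]
    - [-0.1,-0.4,-0.4]
    - [-0.1,-0.4,-0.4]
    - [-0.1,-0.4,-0.4]
  dr:
    - [0,0,0]
    - [0,0,0]
    - [0,0,0]
    - [0,0,0]
    - [0,0,0]
    - [0,0,0]
    - [0,0,0]
    - [0,0,0]
    - [0,0,0]
    - [0,0,0]
  claw: [1,1,1,1,1,1,1,1,1,1]

```text
time_s: 27.25
tcp_pos: [0.3856, -0.0078, 0.2593]
eef_rot: [-179.8, -29.3, 7.0]
contact_force: [1.4, 1.9, -0.2]
gripper_width: 0.0875
gripper_force: 0.0
```

Run:
```python
from h import *
go()
ims=[]
for cam,(x0,y0,x1,y1) in(("top",(280,130,340,195)),("side",(240,140,340,265))):
    c=r.capture(cam);P=cloud(c);g=cv2.cvtColor(c["pixels"],cv2.COLOR_RGB2GRAY)
    ims.append(cv2.resize(cv2.cvtColor(c["pixels"],cv2.COLOR_RGB2BGR)[y0:y1,x0:x1],(400,450),interpolation=cv2.INTER_CUBIC))
    m=(abs(P[...,0]-.56)<.1)&(abs(P[...,1]+.17)<.07)&(P[...,2]>.035)&(P[...,2]<.16)&(c["range_z"]>0)&(g<110);p=P[m]
    mu=p.mean(0);w,V=np.linalg.eigh(np.cov((p-mu).T));a=V[:,2]*np.sign(V[2,2]);print(cam,len(p),a,mu)
cv2.imwrite("pics/end.png",np.hstack(ims))
```

```text
t 27.25 tcp [ 0.3856 -0.0078  0.2593] [-179.76  -29.34    7.02] F [ 1.4  1.9 -0.2] M [-0.16  1.58  0.04] w 0.08752555022408183 0.0 j [ 49. -36. -58.  26. -48.  34.]
top 222 [-0.54045869 -0.11293674  0.83375637] [ 0.55304599 -0.17378606  0.10691324]
side 289 [-0.53988949  0.02395214  0.84139505] [ 0.55662862 -0.18971657  0.10011429]
```

View pics/end.png

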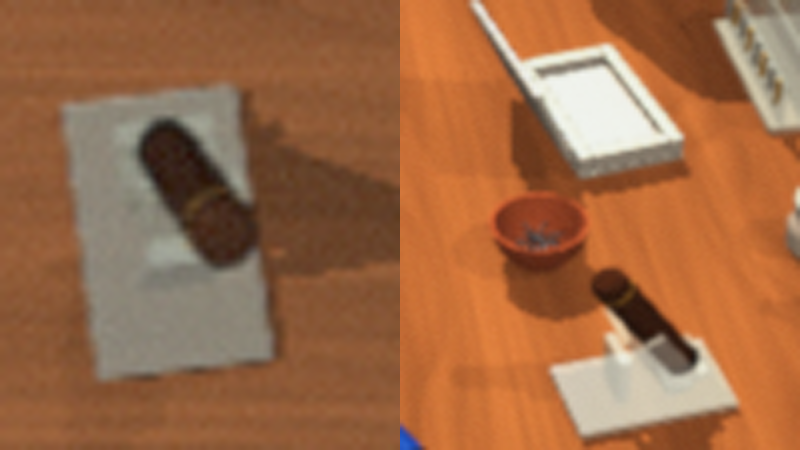

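The presser lies in its cradle as it did at the start: in the top crop the foot is at (165,140) and the top end at (228,235). The plate is sunk in the recess at (600,95). I back away from the joint limit and hand in.

Call:
jog_arm:
  travel:
    - [0.1,0,0]
    - [0.15,0,0]
    - [0.15,0,0]
    - [0.15,0,0]
    - [0.15,0,0]
    - [0.15,0,0]
    - [0.15,0,0]
    - [0.15,0,0]
    - [0.15,0,0]
    - [0.15,0,0]
  dr:
    - [0,0,0]
    - [0,0,0]
    - [0,0,0]
    - [0,0,0]
    - [0,0,0]
    - [0,0,0]
    - [0,0,0]
    - [0,0,0]
    - [0,0,0]
    - [0,0,0]
  claw: [1,1,1,1,1,1,1,1,1,1]

```text
time_s: 28.6
tcp_pos: [0.4513, 0.0008, 0.2948]
eef_rot: [-179.9, -29.1, 7.2]
contact_force: [-0.7, 0.3, -0.1]
gripper_width: 0.0873
gripper_force: 0.0
```

```bash
python3 -c "
from h import *
go();print(r.close_job())"
```

```text
t 28.6 tcp [0.4513 0.0008 0.2948] [-179.87  -29.12    7.2 ] F [-0.7  0.3 -0.1] M [-0.24  1.62 -0.06] w 0.08727011799695485 0.0 j [ 37. -25. -48.  21. -43.  48.]
the job is handed in; nothing more can be done
None
```

I handed the job in at 28.6 s with no verdict returned: both plate ends snapped down (highest force reading 13.5 N), the plate measures level on the recess floor, and the presser is back in its slanted cradle as it was.

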